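Spin-check the wheel of a flat polisher

ROBOT

A 6-joint arm with a two-finger parallel gripper is mounted at the origin on the work surface. World frame = base frame: x ahead of the robot, y to its left, z up, the work surface at z = 0. Lengths are in mm, angles in rad, forces in N, time in s.
With the tool pointing down it reaches from about 275 to 1000 mm from the base axis. Payload 8.4 kg.
Tool frame: the origin (TCP) lies at the very end of the fingers, on their centre line; the grasp point (between the pads) lies 19 mm behind it; z points along the fingers, x is the direction in which the jaws open and shut, and the axes are right-handed (so a half turn about z gives the same grasp; the last joint's range is limited). The gripper opens to 85 mm and grips with 20 to 120 N. Pads are 22 mm wide; open, the fingers measure 114 mm over their backs; the gripper's body (76 mm by 85 mm) begins 54 mm behind the grasp point. The pads swing forward as they close: fully open they stand 13 mm farther back than shut.
Start: joints at [-1.105, 0.353, 1.633, -0, 1.155, -0.002], TCP at [281.826, -557.855, 231.281] pointing down, gripper open.
Joint ranges: [-2.63, 2.63], [-0.92, 2.1], [0.06, 2.66], [-1.3, 4.44], [0, 2.69], [-3.02, 3.02]. Speed limits (rad/s): [2.22, 2.22, 2.79, 3.14, 3.14, 3.14].

INTERFACE

Orientations are given as [roll, pitch, yaw] about the fixed x, y, z axes, in that order (R = Rz(yaw) Ry(pitch) Rx(roll)).
In Python, from rig import r gives the robot as it stands.
- The arm moves only by the tool arm_command, never from a script. Its argument "targets" is a list of rows, each a list of 6 numbers: the shift along the tool's x, y, z in m, then the turn, a rotation vector about the tool's x, y, z in rad. A call has 1 to 20 rows; each row shifts and turns the commanded pose from where the row before left it, along the tool's axes as they then stand; what a row does not reach is not made up. A row lasts 1/12 s, in which the tool goes at most 41.7 mm and 7.16 degrees, less where a joint would pass 70% of its speed; a pose out of reach is approached as far as the arm can. A call is refused whole if a number of a shift passes 0.0417 or a number of a turn 0.125, either way. A call with a gripper value outside its range is refused whole. "fingers" is the finger opening in m, from 0 to 0.0854, set as the call begins (left out, the last holds). The fingers move at their own pace and stop on an object; "squeeze" is the grip in N (left out, the last holds). Time passes only in rows, so rows that do not move let the fingers close. It gives the time, the measured TCP pose, the force and the opening at its end, in the units of the state.
- r.sense(): the state, without advancing time (a new reading comes with each control period).
- r.grab_frame(name): name is "scene" or "side" or "wrist"; returns a dict with "image" (400x640x3 uint8, blue, green, red), "fx", "fy", "cx", "cy" (pixels), "xyz" and "orientation" of the camera in the world. Camera axes: x right, y down, z forward; pixel columns grow to the right and rows downward; lengths in mm; the calibration is good to about 2 mm. A picture is of the moment at which its call begins. There is no depth.
- r.sign_off(): hands the job in, once; it reports no verdict.
The state is a dict: "clock": time; "qpos": joint angles; "qvel": joint speeds; "joint_efforts": joint torques, N m; "eef_pos": TCP position; "tcp_rot": TCP orientation; "contact_force": force on the tool from outside, world axes, zero at the start; "wrist_torque": the same for the moment, N m; "opening": opening from 0.0 (shut) to 1.0 (fully open).
Only numpy, scipy, OpenCV 4.12 (cv2) and the standard library are available. Lean on these libraries where they do the work, as an engineer would, in place of code of your own. Each camera call takes 0.05 s, during which the arm holds its last target.

TASK

Swing the knife rest right clear of the polisher's wheel, then check by hand that the wheel runs free: lay a shut fingertip on its flat face and draw it round at least one full turn, either way, pressing lightly (about 8 N, never as much as 15 N, or it is pushed down and rubs). Leave the wheel standing still, swing the rest back over the wheel to its stop, let go, and leave the knife, oil bottle and carton alone.

Things in the scene. Friction and masses are not known exactly. Their poses are not given: they have to be found in the camera images.
- polisher: Bench polisher: fixed grey housing 210 x 190 mm (x, y), top 34 mm above the bench. Above its centre lies a smooth white flat wheel, 160 mm across, 24 mm thick, nothing on it to grip; it sinks on a spring 1 mm per 4 N of push, 6 mm at most. Over 15 N between robot and polisher is too much. Origin: centre of the underside, on the bench, under the wheel's axis; z up.
- spindle (a point): Point on the wheel's axis at the housing's top, 34 mm above the bench, axes as the housing's. The wheel's face lies anywhere from 63 to 83 mm above the bench (worn wheels; not measured, find it by touch). The spindle leans 1 degree: 50 mm from the centre the face is 1 mm lower on the housing's +x side, 1 mm higher on its -x side.
- wheel (a joint): Turn of the wheel, rad, positive counter-clockwise from above, counted over full turns; starts between -0.3 and 0.3. At 0 the short black radial line on its face and rim points to the housing's -x side. It takes 0.11 N m (2.2 N sideways at 50 mm from the centre), so a push of about 8 N on the face drives it by friction; it stops when the finger stops.
- rest_post: Fixed steel post, 22 mm across, on a dark foot 70 x 50 mm, 130 mm from the wheel's axis on the polisher's +y side. Origin: on the bench on the post's axis, the upright pivot of the rest; axes parallel to the polisher's. The rest is a flat bar 22 mm wide, 124 mm long, 91 to 101 mm above the bench; at its stop it points along this body's -y, over the wheel.
- rest (a joint): Swing of the rest about the post, rad. 0 = at its stop, bar over the middle of the wheel (starts between 0 and 0.15); grows as it swings clockwise from above, its tip moving towards the housing's -x side; the other stop is at 1.9. Clear of the wheel from 0.9 on. It turns with about 0.1 N m and stays where it is left.
- rest_pin (a point): Centre of the top of the round steel pin that stands on the rest, 110 mm from the pivot: 16 mm across, standing from 101 to 136 mm above the bench. The handle of the rest: pinch it or push it.
- knife: Closed black folding knife, 115 x 27 x 13 mm, loose on the bench; leave it. Origin: centre of the underside.
- oil: White oil bottle with red cap, 38 mm across, 85 mm tall, standing loose; leave it. Origin: centre of the underside.
- carton: Open cardboard carton 90 x 150 x 35 mm with raised flap 110 mm high, loose; leave it. Origin: centre of the underside.
There are look-alikes about, which are no part of the job. What is shaped like the rest_post but purple or red is not meant.

How it is judged:
By the outcome, as a careful person would: the job done as asked, in the order asked, and still so for the second after the job is handed in, with the robot touching nothing.
It also fails if it takes over 67 s, if anything falls off the work surface, if the arm or the gripper's body presses on something with over 40 N, if the wrist force passes 120 N, or if a joint passes its speed limit or range.

## Working session

There is one attempt and no reset: what is moved stays moved. The work goes in short steps, Python scripts to look and compute and a tool call to move; the robot and the scene stay as the last step left them, time stands still between calls to the robot, and variables do not carry over. Pictures are saved under pics/ and viewed, and the job is handed in when it is done.

Besides the shell and the picture viewer there is one more tool, called after "Request:" by a JSON object that holds its "fn" and its "kwargs". arm_command: Moves the arm, as the interface text tells. Its arguments: {"type":"object","properties":{"targets":{"type":"array"},"fingers":{"type":"number"},"squeeze":{"type":"number"}},"required":["targets"]}

```bash
mkdir -p pics; ls; python3 - <<'E'
from rig import r
import cv2
print(r.sense())
for n in ("scene","side","wrist"):
    f=r.grab_frame(n); cv2.imwrite(f"pics/a_{n}.png",f["image"]); print(n,{k:v for k,v in f.items() if k!="image"})
E
```

```text
pics
{'clock': 0.0, 'qpos': array([-1.10538291e+00,  3.53667974e-01,  1.63412279e+00, -1.95070013e-05,
        1.15523426e+00, -2.39547064e-03]), 'qvel': array([ 0.00130413, -0.00053325, -0.00053149,  0.00136365, -0.00072083,
       -0.00189698]), 'joint_efforts': array([ 1.03979779e-03, -6.05249262e+01, -3.42070019e+01, -9.17054354e-05,
        9.27429210e-03, -3.37292168e-07]), 'eef_pos': array([ 281.61285018, -557.41940074,  230.55416875]), 'tcp_rot': array([ 3.14157825e+00,  1.43241095e-03, -1.10297956e+00]), 'contact_force': array([ 0.39648787, -0.08819909,  0.30743013]), 'wrist_torque': array([ 0.04165438, -0.00504747, -0.02562669]), 'opening': 1.0042169498161155}
scene {'fx': 501.25313038945586, 'fy': 501.25313038945586, 'cx': 317.8612132336385, 'cy': 200.09082141614442, 'xyz': array([1116.89512371, -860.66777889, 1143.28402815]), 'orientation': array([-2.40573322,  0.00280979,  0.57299462])}
side {'fx': 443.2791917109768, 'fy': 443.2791917109768, 'cx': 319.6448475628066, 'cy': 204.60173415721644, 'xyz': array([408.82579545, 779.87973244, 887.63963482]), 'orientation': array([-2.27865268,  0.00816656, -2.91195358])}
wrist {'fx': 290.53298316672715, 'fy': 290.53298316672715, 'cx': 320.40627481740216, 'cy': 195.8344931646416, 'xyz': array([ 345.52119382, -526.10458309,  374.32592137]), 'orientation': array([ 2.85826250e+00,  2.19797569e-03, -1.10347257e+00])}
```

View pics/a_scene.png

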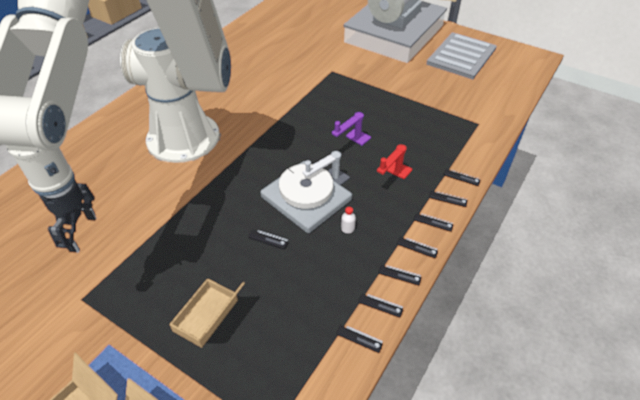

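View pics/a_side.png

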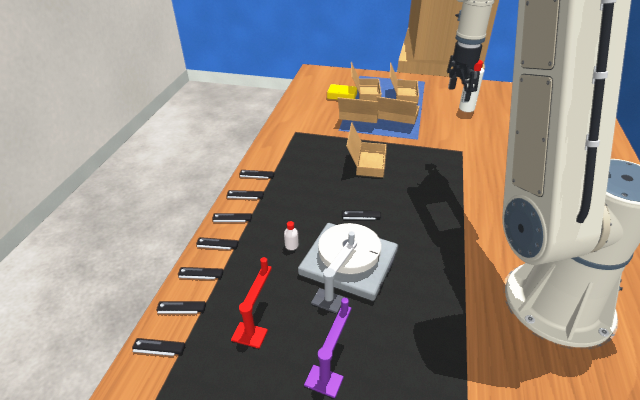

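View pics/a_wrist.png

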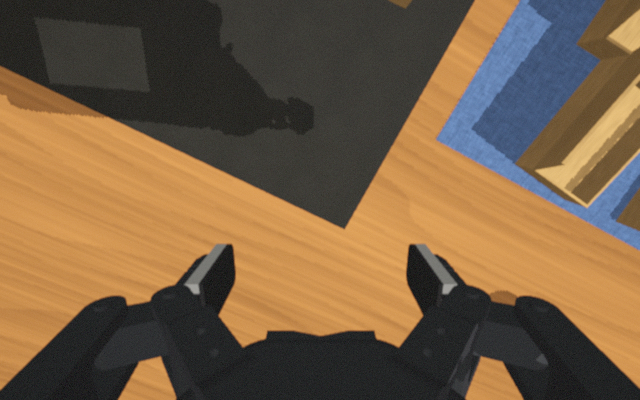

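The scene shows the polisher near (306,195), with the grey post near (337,165). In the side view the wheel is near (349,247) and the pin near (351,238). I'll zoom in for accurate pixels.

```bash
python3 - <<'E'
import cv2
a=cv2.imread("pics/a_scene.png")[135:245,240:370]; cv2.imwrite("pics/b_scene.png",cv2.resize(a,None,fx=6,fy=5.4 and 6,interpolation=cv2.INTER_CUBIC)[:600,:800] if 0 else cv2.resize(a,None,fx=5,fy=5,interpolation=cv2.INTER_CUBIC))
a=cv2.imread("pics/a_side.png")[200:320,280:420]; cv2.imwrite("pics/b_side.png",cv2.resize(a,None,fx=5,fy=5,interpolation=cv2.INTER_CUBIC))
E
```

```text
(no output)
```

View pics/b_scene.png

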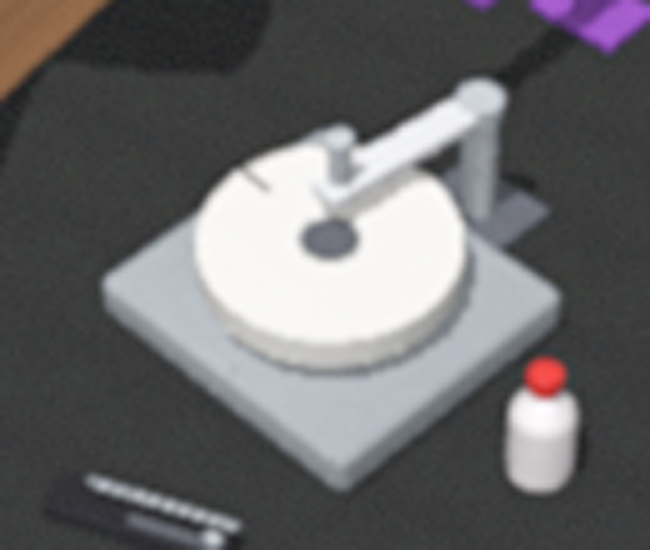

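View pics/b_side.png

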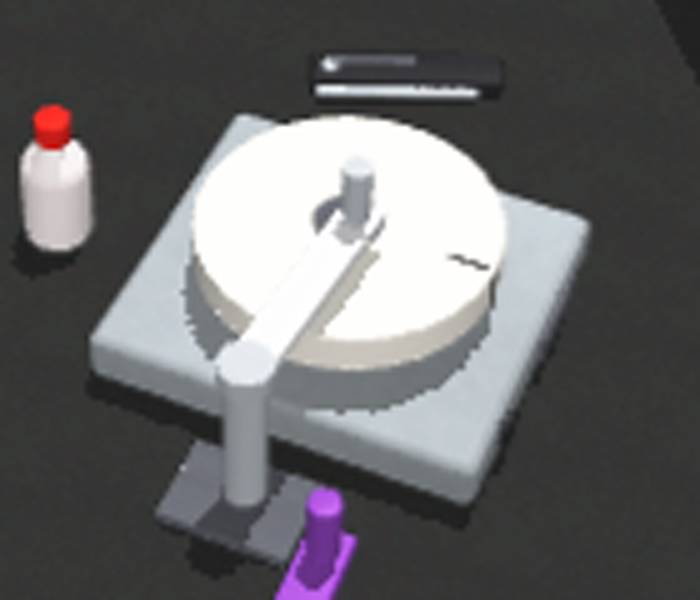

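```bash
cat > h.py <<'E'
import numpy as np
from scipy.spatial.transform import Rotation as R
CAL={"scene":dict(f=501.25313,c=(317.8612,200.0908),t=[1116.89512371,-860.66777889,1143.28402815],o=[-2.40573322,0.00280979,0.57299462]),
"side":dict(f=443.27919,c=(319.64485,204.60173),t=[408.82579545,779.87973244,887.63963482],o=[-2.27865268,0.00816656,-2.91195358])}
def ray(n,u,v):
    k=CAL[n]; d=R.from_euler('xyz',k['o']).apply([(u-k['c'][0])/k['f'],(v-k['c'][1])/k['f'],1]); return np.array(k['t']),d
def at(n,u,v,z):
    t,d=ray(n,u,v); return t+d*(z-t[2])/d[2]
def tri(u1,u2):
    a,d=ray("scene",*u1); b,e=ray("side",*u2)
    s=np.linalg.lstsq(np.c_[d,-e],b-a,rcond=None)[0]; p,q=a+d*s[0],b+e*s[1]; return (p+q)/2,np.linalg.norm(p-q)
def proj(n,p):
    k=CAL[n]; x=R.from_euler('xyz',k['o']).inv().apply(np.array(p)-k['t']); return k['c'][0]+k['f']*x[0]/x[2],k['c'][1]+k['f']*x[1]/x[2]
E
python3 - <<'E'
from h import *
np.set_printoptions(precision=1,suppress=True)
S=lambda x,y:(240+(x-.5*0)/5,135+y/5); D=lambda x,y:(280+x/5,200+y/5)
print("housing scene",[at("scene",*S(*p),34)[:2] for p in [(103,285),(343,475),(560,300)]])
c=[at("side",*D(*p),34)[:2] for p in [(240,115),(590,222),(473,490),(92,340)]]
print("housing side",c,np.mean(c,0))
print("pin",at("scene",*S(338,133),136),at("side",*D(358,163),136),tri(S(338,133),D(358,163)))
print("post top",tri(S(482,92),D(244,362)))
print("post top 105",at("scene",*S(482,92),105),at("side",*D(244,362),105))
print("hub",tri(S(330,240),D(350,220)))
print("line out/in",[at("side",*D(*p),73) for p in [(488,268),(448,257)]],[at("scene",*S(*p),73) for p in [(243,170),(270,189)]])
print("oil cap",tri(S(546,372),D(53,120)))
print("knife",at("side",*D(405,75),10), "purple pin", at("side",*D(325,500),136))
# wheel face extents
print("wheel scene L,R", [at("scene",*S(*p),73) for p in [(195,235),(467,240)]])
print("wheel side L,R", [at("side",*D(*p),73) for p in [(193,230),(505,235)]])
E
```

```text
housing scene [array([405.7, -84.2]), array([ 609.6, -128.5]), array([645. ,  54.6])]
housing side [array([ 601.5, -117.2]), array([400.8, -76.2]), array([437.7, 113.7]), array([639.,  63.])] [519.7  -4.2]
pin [512.8  15.2 136. ] [515.3  10.8 136. ] (array([514.6,  13.2, 138.5]), np.float64(0.6643718083085556))
post top (array([548. , 120. , 104.9]), np.float64(0.05158402742008141))
post top 105 [548.1 119.8 105. ] [548.  120.1 105. ]
hub (array([521.6, -10.2,  73.8]), np.float64(1.8593406713502842))
line out/in [array([447.7,   6.2,  73. ]), array([468.3,   3.2,  73. ])] [array([444.3,  11.4,  73. ]), array([467.6,   6.8,  73. ])]
oil cap (array([686.8, -38.7,  84.1]), np.float64(1.345129977454472))
knife [ 519.  -197.7   10. ] purple pin [493.6 212.  136. ]
wheel scene L,R [array([452.1, -49.3,  73. ]), array([590.6,  34.6,  73. ])]
wheel side L,R [array([597.7,  13. ,  73. ]), array([442.3, -18.4,  73. ])]
```

```bash
cat >> h.py <<'E'
YAW=-0.213
C=np.array([520.9,-7.1]); EX=np.array([np.cos(YAW),np.sin(YAW)]); EY=np.array([-np.sin(YAW),np.cos(YAW)])
def H2W(x,y): return C+x*EX+y*EY
def W2H(p): d=np.array(p[:2])-C; return np.array([d@EX,d@EY])
def delta(target,yawt,s):
    Rc=R.from_euler('xyz',s['tcp_rot']); Rt=R.from_euler('xyz',[np.pi,0,yawt])
    return "cur-frame",Rc.inv().apply(np.array(target)-s['eef_pos']).round(1),"after-turn frame",Rt.inv().apply(np.array(target)-s['eef_pos']).round(1),"turn",(Rc.inv()*Rt).as_rotvec().round(4)
def st(s): return "t",round(s['clock'],2),"H",W2H(s['eef_pos']).round(1),"z",round(s['eef_pos'][2],1),"rpy",s['tcp_rot'].round(3),"F",s['contact_force'].round(2),"T",s['wrist_torque'].round(2),"op",round(s['opening'],3)
E
python3 - <<'E'
from h import *
from rig import r
s=r.sense()
print(st(s)); w=H2W(40,20); print(w,delta([*w,180],YAW,s))
S=lambda x,y:(240+x/5,135+y/5); D=lambda x,y:(280+x/5,200+y/5)
for a,b in [((243,170),(488,268)),((270,189),(448,257))]: p=tri(S(*a),D(*b)); print(p,W2H(p[0]))
E
```

```text
('t', 0.15, 'H', array([-117.5, -588.6]), 'z', np.float64(230.7), 'rpy', array([-3.142e+00,  1.000e-03, -1.103e+00]), 'F', array([0.79, 0.81, 0.21]), 'T', array([ 0.02, -0.04, -0.01]), 'op', 1.002)
[564.2239064    3.99230069] ('cur-frame', array([-373.7, -505.4,   51.1]), 'after-turn frame', array([ 157.5, -608.6,   50.7]), 'turn', array([-5.0e-04,  1.0e-03, -8.9e-01]))
(array([447.02106346,   8.89646798,  76.20014193]), np.float64(1.2654498981263098)) [-7.55908986e+01  1.74722198e-02]
(array([468.42569714,   5.18427578,  74.92521043]), np.float64(0.6035866808268091)) [-53.88525369   0.91396216]
```

Request:
{"fn": "arm_command", "kwargs": {"targets": [[0,0,0,0,0,-0.1113],[0,0,0,0,0,-0.1113],[0,0,0,0,0,-0.1113],[0,0,0,0,0,-0.1113],[0,0,0,0,0,-0.1113],[0,0,0,0,0,-0.1113],[0,0,0,0,0,-0.1113],[0,0,0,0,0,-0.1113]], "fingers": 0, "squeeze": 40}}

```text
clock: 0.82
eef_pos: [281.7, -557.7, 231.0]
tcp_rot: [-3.141, 0.0, -0.207]
contact_force: [-0.2, -1.0, 0.2]
opening: 0.003
```

Request:
{"fn": "arm_command", "kwargs": {"targets": [[0.0079,-0.0304,0,0,0,0],[0.0079,-0.0304,0,0,0,0],[0.0079,-0.0304,0,0,0,0],[0.0079,-0.0304,0,0,0,0],[0.0079,-0.0304,0,0,0,0],[0.0079,-0.0304,0,0,0,0],[0.0079,-0.0304,0,0,0,0],[0.0079,-0.0304,0,0,0,0],[0.0079,-0.0304,0,0,0,0],[0.0079,-0.0304,0,0,0,0],[0.0079,-0.0304,0,0,0,0],[0.0079,-0.0304,0,0,0,0],[0.0079,-0.0304,0,0,0,0],[0.0079,-0.0304,0,0,0,0],[0.0079,-0.0304,0,0,0,0],[0.0079,-0.0304,0,0,0,0],[0.0079,-0.0304,0,0,0,0],[0.0079,-0.0304,0,0,0,0],[0.0079,-0.0304,0,0,0,0],[0.0079,-0.0304,0,0,0,0]]}}

```text
clock: 2.48
eef_pos: [564.9, 4.7, 231.1]
tcp_rot: [3.141, 0.0, -0.212]
contact_force: [0.5, -0.0, 0.2]
opening: -0.0
```

```bash
python3 - <<'E'
from h import *
from rig import r
s=r.sense()
print(st(s)); w=H2W(40,20); print(w,delta([*w,113],YAW,s))
E
```

```text
('t', 2.48, 'H', array([40.5, 20.8]), 'z', np.float64(231.1), 'rpy', array([ 3.141,  0.   , -0.212]), 'F', array([ 0.47, -0.01,  0.2 ]), 'T', array([-0.  , -0.01, -0.03]), 'op', -0.0)
[564.2239064    3.99230069] ('cur-frame', array([ -0.5,   0.8, 118.1]), 'after-turn frame', array([ -0.5,   0.8, 118.1]), 'turn', array([0.0001, 0.0003, 0.0005]))
```

Request:
{"fn": "arm_command", "kwargs": {"targets": [[0,0,0.0287,0,0,0],[0,0,0.0287,0,0,0],[0,0,0.0287,0,0,0],[0,0,0.0287,0,0,0],[0,0,0,0,0,0]]}}

```text
clock: 2.9
eef_pos: [560.8, 3.3, 111.4]
tcp_rot: [3.14, 0.008, -0.212]
contact_force: [-1.4, -0.3, -0.7]
opening: -0.003
```

```bash
python3 - <<'E'
from h import *
from rig import r
import cv2
print(st(r.sense()))
a=r.grab_frame("scene")["image"][115:235,240:380]; b=r.grab_frame("side")["image"][180:300,280:420]
cv2.imwrite("pics/c.png",cv2.resize(np.hstack([a,b]),None,fx=2.8,fy=2.8,interpolation=cv2.INTER_CUBIC))
E
```

```text
('t', 2.9, 'H', array([36.8, 18.6]), 'z', np.float64(111.4), 'rpy', array([ 3.14 ,  0.008, -0.212]), 'F', array([-1.36, -0.25, -0.71]), 'T', array([-0.03,  0.05,  0.01]), 'op', -0.003)
```

View pics/c.png

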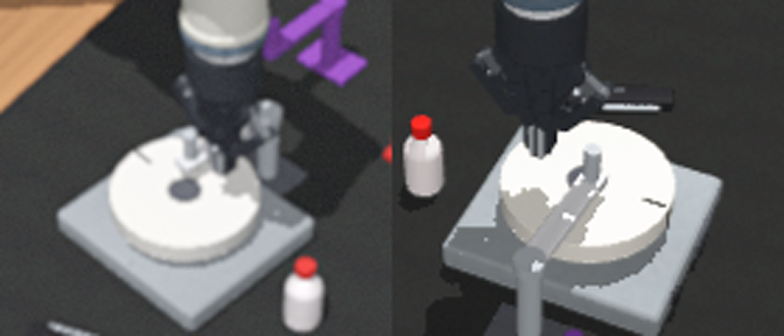

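Request:
{"fn": "arm_command", "kwargs": {"targets": [[-0.004,0.0003,0,0,0,0.015],[-0.004,0.0003,0,0,0,0.015],[-0.004,0.0003,0,0,0,0.015],[-0.004,0.0003,0,0,0,0.015],[-0.004,0.0003,0,0,0,0.015],[-0.004,0.0003,0,0,0,0.015],[0,0,0,0,0,0]]}}

```text
clock: 3.58
eef_pos: [540.0, 7.5, 116.7]
tcp_rot: [3.142, 0.0, -0.304]
contact_force: [-1.2, -0.5, -0.7]
opening: -0.0
```

Request:
{"fn": "arm_command", "kwargs": {"targets": [[-0.0044,0.00095,0,0,0,0.04],[-0.0044,0.00095,0,0,0,0.04],[-0.0044,0.00095,0,0,0,0.04],[-0.0044,0.00095,0,0,0,0.04],[-0.0044,0.00095,0,0,0,0.04]]}}

```text
clock: 4.0
eef_pos: [519.0, 11.1, 116.7]
tcp_rot: [-3.141, -0.001, -0.505]
contact_force: [-0.4, -0.5, 0.3]
opening: 0.0
```

```bash
python3 - <<'E'
from h import *
from rig import r
import cv2
print(st(r.sense()))
a=r.grab_frame("scene")["image"][115:235,240:380]; b=r.grab_frame("side")["image"][180:300,280:420]
cv2.imwrite("pics/d.png",cv2.resize(np.hstack([a,b]),None,fx=2.8,fy=2.8,interpolation=cv2.INTER_CUBIC))
E
```

```text
('t', 4.0, 'H', array([-5.7, 17.3]), 'z', np.float64(116.7), 'rpy', array([-3.141e+00, -1.000e-03, -5.050e-01]), 'F', array([-0.44, -0.54,  0.33]), 'T', array([-0.13, -0.15, -0.01]), 'op', 0.0)
```

View pics/d.png

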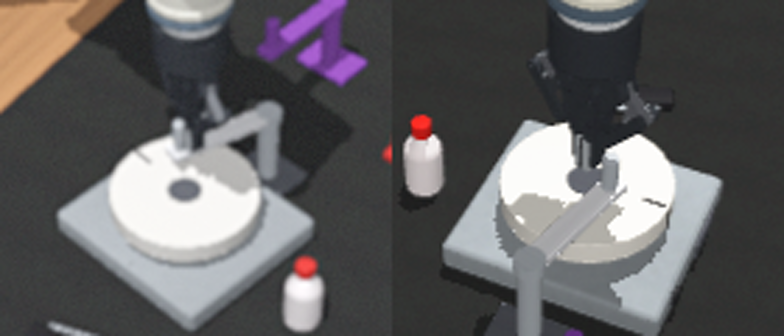

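Request:
{"fn": "arm_command", "kwargs": {"targets": [[-0.0073,0.00153,0,0,0,0.066],[-0.0073,0.00153,0,0,0,0.066],[-0.0073,0.00153,0,0,0,0.066],[-0.0073,0.00153,0,0,0,0.066],[-0.0073,0.00153,0,0,0,0.066],[-0.0073,0.00153,0,0,0,0.066],[-0.0073,0.00153,0,0,0,0.066],[-0.0073,0.00153,0,0,0,0.066],[-0.0073,0.00153,0,0,0,0.066],[-0.0073,0.00153,0,0,0,0.066],[-0.0073,0.00153,0,0,0,0.066],[-0.0073,0.00153,0,0,0,0.066],[-0.0073,0.00153,0,0,0,0.066],[-0.0073,0.00153,0,0,0,0.066],[-0.0073,0.00153,0,0,0,0.066],[-0.0073,0.00153,0,0,0,0.066],[-0.0073,0.00153,0,0,0,0.066],[-0.0073,0.00153,0,0,0,0.066],[-0.0073,0.00153,0,0,0,0.066],[0,0,0,0,0,0]]}}

```text
clock: 5.77
eef_pos: [435.6, 115.0, 116.6]
tcp_rot: [-3.141, 0.0, -1.758]
contact_force: [-0.1, 0.1, -0.6]
opening: 0.001
```

```bash
python3 - <<'E'
from h import *
from rig import r
import cv2
print(st(r.sense()))
a=r.grab_frame("scene")["image"][115:235,240:380]; b=r.grab_frame("side")["image"][180:300,280:420]
cv2.imwrite("pics/e.png",cv2.resize(np.hstack([a,b]),None,fx=2.8,fy=2.8,interpolation=cv2.INTER_CUBIC))
E
```

```text
('t', 5.77, 'H', array([-109.2,  101.4]), 'z', np.float64(116.6), 'rpy', array([-3.141,  0.   , -1.758]), 'F', array([-0.12,  0.14, -0.58]), 'T', array([ 0.02,  0.01, -0.  ]), 'op', 0.001)
```

View pics/e.png

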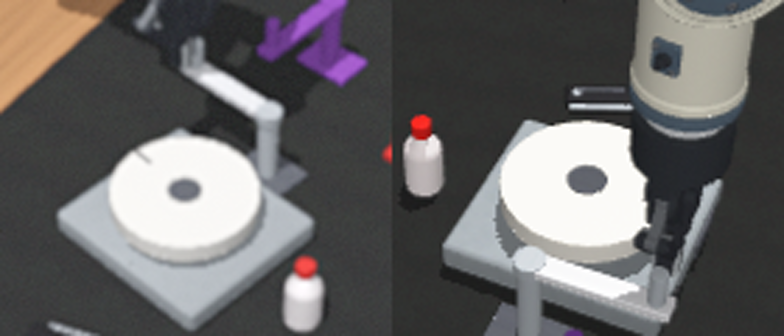

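Request:
{"fn": "arm_command", "kwargs": {"targets": [[0.005,0,0,0,0,0],[0.01,0,0,0,0,0],[0.01,0,0,0,0,0],[0.01,0,0,0,0,0],[0.005,0,0,0,0,0],[0,0,0,0,0,-0.1188],[0,0,0,0,0,-0.1188],[0,0,0,0,0,-0.1188],[0,0,0,0,0,-0.1188],[0,0,0,0,0,-0.1188],[0,0,0,0,0,-0.1188],[0,0,0,0,0,-0.1188],[0,0,0,0,0,-0.1188],[0,0,0,0,0,-0.1188],[0,0,0,0,0,-0.1188],[0,0,0,0,0,-0.1188],[0,0,0,0,0,-0.1188],[0,0,0,0,0,-0.1188],[0,0,0,0,0,0]]}}

```text
clock: 7.45
eef_pos: [427.7, 74.2, 116.5]
tcp_rot: [-3.142, 0.0, -0.207]
contact_force: [-0.3, 0.1, 0.6]
opening: 0.001
```

```bash
python3 - <<'E'
from h import *
from rig import r
import cv2
s=r.sense();print(st(s)); print(delta([*H2W(-55,0),90],YAW,s))
a=r.grab_frame("scene")["image"][135:225,255:365]; b=r.grab_frame("side")["image"][190:310,300:420]
cv2.imwrite("pics/f1.png",cv2.resize(a,None,fx=6,fy=6,interpolation=cv2.INTER_CUBIC))
cv2.imwrite("pics/f2.png",cv2.resize(b,None,fx=5,fy=5,interpolation=cv2.INTER_CUBIC))
E
```

```text
('t', 7.45, 'H', array([-108.2,   59.8]), 'z', np.float64(116.5), 'rpy', array([-3.142,  0.   , -0.207]), 'F', array([-0.32,  0.11,  0.64]), 'T', array([ 0.03, -0.01, -0.  ]), 'op', 0.001)
('cur-frame', array([52.9, 60.1, 26.5]), 'after-turn frame', array([53.2, 59.8, 26.5]), 'turn', array([-0.    ,  0.    ,  0.0057]))
```

View pics/f1.png

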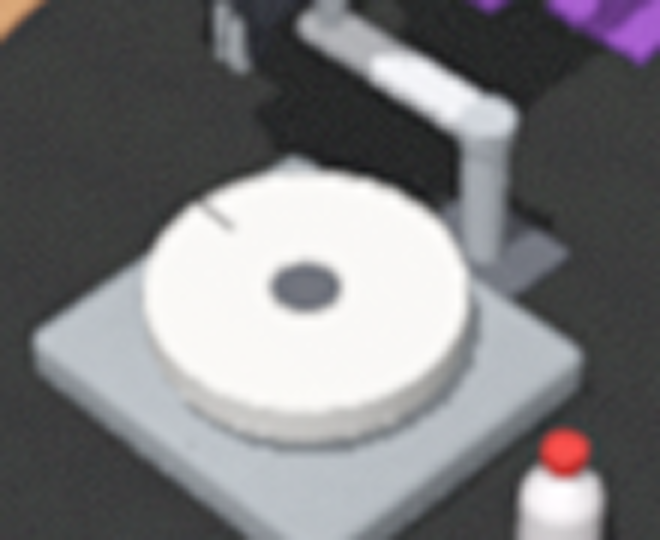

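View pics/f2.png

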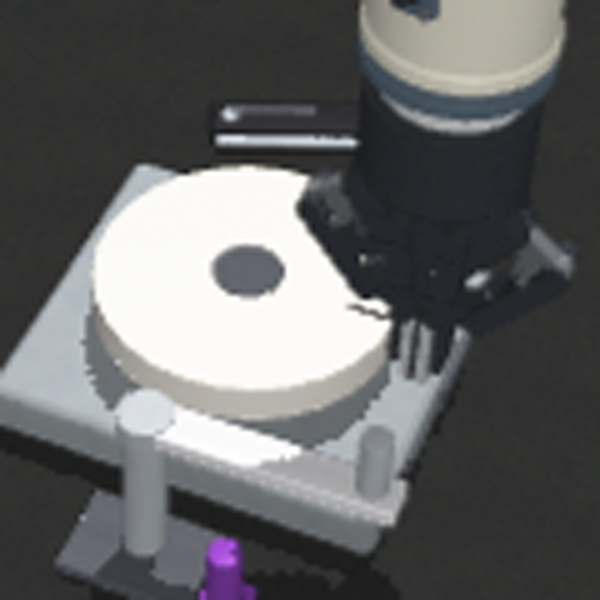

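```bash
python3 - <<'E'
from h import *
a=(255+306/6,135+287/6); b=(300+249/5,190+271/5)
p=tri(a,b); print(p,W2H(p[0]),at("scene",*a,75),at("side",*b,75))
for a,b in [((205,205),None)]: pass
E
```

```text
(array([521.63009486,  -9.5777461 ,  73.85940603]), np.float64(1.0883359080761967)) [ 1.23737385 -2.26741487] [522.82517533 -10.38714332  75.        ] [520.99528939  -8.78156061  75.        ]
```

Request:
{"fn": "arm_command", "kwargs": {"targets": [[0.0089,0.01,0,0,0,0],[0.0089,0.01,0,0,0,0],[0.0089,0.01,0,0,0,0],[0.0089,0.01,0.008,0,0,0],[0.0089,0.01,0.008,0,0,0],[0.0089,0.01,0.008,0,0,0],[0,0,0,0,0,0],[0,0,0,0,0,0]]}}

```text
clock: 8.22
eef_pos: [467.1, 4.5, 92.2]
tcp_rot: [3.141, 0.001, -0.216]
contact_force: [-0.1, -0.8, 0.5]
opening: 0.0
```

Request:
{"fn": "arm_command", "kwargs": {"targets": [[0,0,0.004,0,0,0],[0,0,0.003,0,0,0],[0,0,0,0,0,0]]}}

```text
clock: 8.47
eef_pos: [466.9, 5.5, 85.2]
tcp_rot: [3.142, 0.001, -0.212]
contact_force: [-0.7, -0.9, -0.6]
opening: -0.002
```

Request:
{"fn": "arm_command", "kwargs": {"targets": [[0,0,0.002,0,0,0],[0,0,0,0,0,0],[0,0,0,0,0,0]]}}

```text
clock: 8.72
eef_pos: [467.3, 5.2, 83.5]
tcp_rot: [-3.142, 0.0, -0.212]
contact_force: [0.4, -0.4, -0.7]
opening: -0.002
```

Request:
{"fn": "arm_command", "kwargs": {"targets": [[0,0,0.002,0,0,0],[0,0,0,0,0,0],[0,0,0,0,0,0]]}}

```text
clock: 8.97
eef_pos: [467.4, 5.0, 81.4]
tcp_rot: [3.142, 0.0, -0.212]
contact_force: [-0.2, -0.0, -0.2]
opening: -0.003
```

Request:
{"fn": "arm_command", "kwargs": {"targets": [[0,0,0.002,0,0,0],[0,0,0,0,0,0],[0,0,0,0,0,0]]}}

```text
clock: 9.22
eef_pos: [467.3, 5.0, 79.4]
tcp_rot: [3.142, 0.0, -0.212]
contact_force: [-0.0, 0.5, 0.0]
opening: -0.0
```

Request:
{"fn": "arm_command", "kwargs": {"targets": [[0,0,0.0015,0,0,0],[0,0,0,0,0,0],[0,0,0,0,0,0]]}}

```text
clock: 9.47
eef_pos: [467.4, 5.0, 77.9]
tcp_rot: [3.142, 0.0, -0.212]
contact_force: [0.2, 0.4, 0.2]
opening: 0.0
```

Request:
{"fn": "arm_command", "kwargs": {"targets": [[0,0,0.001,0,0,0],[0,0,0,0,0,0],[0,0,0,0,0,0]]}}

```text
clock: 9.72
eef_pos: [467.4, 5.0, 76.9]
tcp_rot: [3.142, 0.0, -0.212]
contact_force: [-0.5, 0.9, -0.3]
opening: 0.001
```

Request:
{"fn": "arm_command", "kwargs": {"targets": [[0,0,0.001,0,0,0],[0,0,0,0,0,0],[0,0,0,0,0,0]]}}

```text
clock: 9.97
eef_pos: [467.4, 5.0, 75.9]
tcp_rot: [3.142, 0.0, -0.212]
contact_force: [0.6, 0.0, 0.3]
opening: 0.001
```

Request:
{"fn": "arm_command", "kwargs": {"targets": [[0,0,0.001,0,0,0],[0,0,0,0,0,0],[0,0,0,0,0,0]]}}

```text
clock: 10.22
eef_pos: [467.4, 5.0, 74.9]
tcp_rot: [3.142, 0.0, -0.212]
contact_force: [0.5, 0.1, -0.7]
opening: -0.002
```

Request:
{"fn": "arm_command", "kwargs": {"targets": [[0,0,0.001,0,0,0],[0,0,0,0,0,0],[0,0,0,0,0,0]]}}

```text
clock: 10.47
eef_pos: [467.4, 5.0, 74.0]
tcp_rot: [-3.142, 0.0, -0.212]
contact_force: [0.2, 0.6, 2.6]
opening: -0.003
```

Request:
{"fn": "arm_command", "kwargs": {"targets": [[0,0,0.001,0,0,0],[0,0,0,0,0,0],[0,0,0,0,0,0]]}}

```text
clock: 10.72
eef_pos: [467.3, 5.0, 73.1]
tcp_rot: [-3.142, 0.0, -0.212]
contact_force: [-2.5, 0.1, 5.3]
opening: -0.001
```

Request:
{"fn": "arm_command", "kwargs": {"targets": [[0,0,0.0006,0,0,0],[0,0,0,0,0,0],[0,0,0,0,0,0]]}}

```text
clock: 10.97
eef_pos: [467.2, 5.0, 72.5]
tcp_rot: [-3.142, 0.0, -0.212]
contact_force: [-2.0, 0.7, 7.2]
opening: -0.003
```

```bash
sed -i 's/^C=np.array.*; EX/C=np.array([521.4,-8.5]); EX/' h.py; python3 - <<'E'
from h import *
from rig import r
s=r.sense();print(st(s))
a=np.radians(180+6*np.arange(0,21*3))
x=55*np.cos(a);y=55*np.sin(a)
d=np.c_[np.diff(x),-np.diff(y),np.diff(x)/50]/1000
for k in range(3): print([[round(v,4) if i<2 else round(v,5) for i,v in enumerate(w)]+[0,0,0] for w in d[20*k:20*k+20].tolist()])
E
```

```text
('t', 10.97, 'H', array([-55.8,   1.8]), 'z', np.float64(72.5), 'rpy', array([-3.142,  0.   , -0.212]), 'F', array([-1.97,  0.75,  7.19]), 'T', array([0.11, 0.42, 0.01]), 'op', -0.003)
[[0.0003, 0.0057, 1e-05, 0, 0, 0], [0.0009, 0.0057, 2e-05, 0, 0, 0], [0.0015, 0.0056, 3e-05, 0, 0, 0], [0.0021, 0.0054, 4e-05, 0, 0, 0], [0.0026, 0.0051, 5e-05, 0, 0, 0], [0.0031, 0.0048, 6e-05, 0, 0, 0], [0.0036, 0.0045, 7e-05, 0, 0, 0], [0.0041, 0.0041, 8e-05, 0, 0, 0], [0.0045, 0.0036, 9e-05, 0, 0, 0], [0.0048, 0.0031, 0.0001, 0, 0, 0], [0.0051, 0.0026, 0.0001, 0, 0, 0], [0.0054, 0.0021, 0.00011, 0, 0, 0], [0.0056, 0.0015, 0.00011, 0, 0, 0], [0.0057, 0.0009, 0.00011, 0, 0, 0], [0.0057, 0.0003, 0.00011, 0, 0, 0], [0.0057, -0.0003, 0.00011, 0, 0, 0], [0.0057, -0.0009, 0.00011, 0, 0, 0], [0.0056, -0.0015, 0.00011, 0, 0, 0], [0.0054, -0.0021, 0.00011, 0, 0, 0], [0.0051, -0.0026, 0.0001, 0, 0, 0]]
[[0.0048, -0.0031, 0.0001, 0, 0, 0], [0.0045, -0.0036, 9e-05, 0, 0, 0], [0.0041, -0.0041, 8e-05, 0, 0, 0], [0.0036, -0.0045, 7e-05, 0, 0, 0], [0.0031, -0.0048, 6e-05, 0, 0, 0], [0.0026, -0.0051, 5e-05, 0, 0, 0]
[... 557 characters left out ...]
054, -0.0021, -0.00011, 0, 0, 0], [-0.0056, -0.0015, -0.00011, 0, 0, 0], [-0.0057, -0.0009, -0.00011, 0, 0, 0], [-0.0057, -0.0003, -0.00011, 0, 0, 0], [-0.0057, 0.0003, -0.00011, 0, 0, 0], [-0.0057, 0.0009, -0.00011, 0, 0, 0], [-0.0056, 0.0015, -0.00011, 0, 0, 0], [-0.0054, 0.0021, -0.00011, 0, 0, 0], [-0.0051, 0.0026, -0.0001, 0, 0, 0], [-0.0048, 0.0031, -0.0001, 0, 0, 0], [-0.0045, 0.0036, -9e-05, 0, 0, 0], [-0.0041, 0.0041, -8e-05, 0, 0, 0], [-0.0036, 0.0045, -7e-05, 0, 0, 0], [-0.0031, 0.0048, -6e-05, 0, 0, 0], [-0.0026, 0.0051, -5e-05, 0, 0, 0], [-0.0021, 0.0054, -4e-05, 0, 0, 0], [-0.0015, 0.0056, -3e-05, 0, 0, 0], [-0.0009, 0.0057, -2e-05, 0, 0, 0], [-0.0003, 0.0057, -1e-05, 0, 0, 0]]
```

Request:
{"fn": "arm_command", "kwargs": {"targets": [[0.0003,0.0057,1e-05,0,0,0],[0.0009,0.0057,2e-05,0,0,0],[0.0015,0.0056,3e-05,0,0,0],[0.0021,0.0054,4e-05,0,0,0],[0.0026,0.0051,5e-05,0,0,0]]}}

```text
clock: 11.38
eef_pos: [468.8, -23.5, 72.5]
tcp_rot: [-3.141, 0.0, -0.212]
contact_force: [-1.8, 2.7, 6.9]
opening: -0.001
```

Request:
{"fn": "arm_command", "kwargs": {"targets": [[0.0031,0.0048,6e-05,0,0,0],[0.0036,0.0045,7e-05,0,0,0],[0.0041,0.0041,8e-05,0,0,0],[0.0045,0.0036,9e-05,0,0,0],[0.0048,0.0031,0.0001,0,0,0]]}}

```text
clock: 11.8
eef_pos: [483.8, -47.6, 71.9]
tcp_rot: [3.141, 0.001, -0.212]
contact_force: [-3.1, 0.2, 6.7]
opening: -0.001
```

```bash
python3 - <<'E'
from h import *
from rig import r
import cv2
s=r.sense();print(st(s))
a=r.grab_frame("scene")["image"][125:225,255:365]; b=r.grab_frame("side")["image"][190:290,300:410]
cv2.imwrite("pics/g.png",cv2.resize(np.hstack([a,b]),None,fx=3.6,fy=3.6,interpolation=cv2.INTER_CUBIC))
E
```

```text
('t', 11.8, 'H', array([-28.5, -46.1]), 'z', np.float64(71.9), 'rpy', array([ 3.141e+00,  1.000e-03, -2.120e-01]), 'F', array([-3.12,  0.2 ,  6.67]), 'T', array([0.15, 0.57, 0.02]), 'op', -0.001)
```

View pics/g.png

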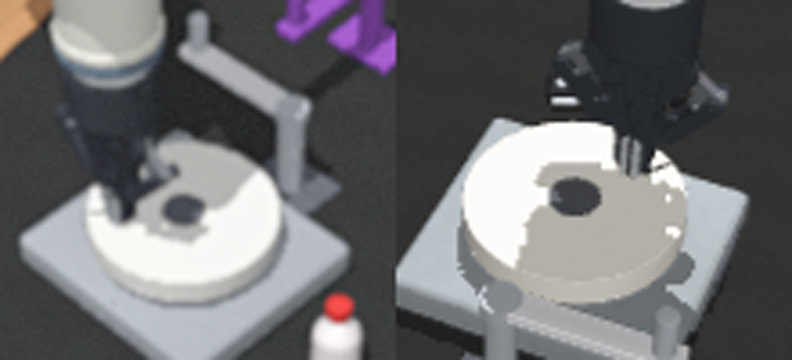

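```bash
python3 - <<'E'
from h import *
for n,u in (("scene",(255+100/3.6,125+212/3.6)),("side",(300+264/3.6,190+166/3.6))):
    h=W2H(at(n,*u,74)); print(n,h,np.degrees(np.arctan2(h[1],h[0]))%360)
E
```

```text
scene [-44.58980517 -52.509709  ] 229.66299719639858
side [-44.33023538 -54.18894265] 230.71450256362297
```

Request:
{"fn": "arm_command", "kwargs": {"targets": [[0.0051,0.0026,0.0003,0,0,0],[0.0054,0.0021,0.00021,0,0,0],[0.0056,0.0015,0.00011,0,0,0],[0.0057,0.0009,0.00011,0,0,0],[0.0057,0.0003,0.00011,0,0,0]]}}

```text
clock: 12.32
eef_pos: [509.5, -60.7, 71.2]
tcp_rot: [3.141, 0.001, -0.212]
contact_force: [-3.7, -1.0, 8.4]
opening: -0.004
```

Request:
{"fn": "arm_command", "kwargs": {"targets": [[0.0057,-0.0003,0.00011,0,0,0],[0.0057,-0.0009,0.00011,0,0,0],[0.0056,-0.0015,0.00011,0,0,0],[0.0054,-0.0021,0.00011,0,0,0],[0.0051,-0.0026,0.0001,0,0,0]]}}

```text
clock: 12.73
eef_pos: [538.3, -59.3, 70.8]
tcp_rot: [3.141, -0.0, -0.212]
contact_force: [-2.9, -1.0, 8.1]
opening: 0.0
```

Request:
{"fn": "arm_command", "kwargs": {"targets": [[0.0048,-0.0031,0.0001,0,0,0],[0.0045,-0.0036,9e-05,0,0,0],[0.0041,-0.0041,8e-05,0,0,0],[0.0036,-0.0045,7e-05,0,0,0],[0.0031,-0.0048,6e-05,0,0,0],[0.0026,-0.0051,5e-05,0,0,0],[0.0021,-0.0054,4e-05,0,0,0],[0.0015,-0.0056,3e-05,0,0,0],[0.0009,-0.0057,2e-05,0,0,0],[0.0003,-0.0057,1e-05,0,0,0]]}}

```text
clock: 13.57
eef_pos: [575.5, -18.4, 70.3]
tcp_rot: [3.141, -0.001, -0.212]
contact_force: [-1.1, -2.1, 7.3]
opening: 0.001
```

```bash
cat > look.py <<'E'
import sys
from h import *
from rig import r
import cv2
s=r.sense();print(st(s)); h=W2H(s['eef_pos']); print("r",np.hypot(*h),"ang",np.degrees(np.arctan2(h[1],h[0]))%360)
a=r.grab_frame("scene")["image"][125:225,255:365]; b=r.grab_frame("side")["image"][190:290,300:410]
cv2.imwrite(f"pics/{sys.argv[1]}.png",cv2.resize(np.hstack([a,b]),None,fx=3.6,fy=3.6,interpolation=cv2.INTER_CUBIC))
E
cat > ang.py <<'E'
import sys
from h import *
v=list(map(float,sys.argv[1:]))
for n,u in (("scene",v[:2]),("side",v[2:])):
    if len(u)==2:
        p=(255+u[0]/3.6,125+u[1]/3.6) if n=="scene" else (300+(u[0]-396)/3.6,190+u[1]/3.6)
        h=W2H(at(n,*p,74)); print(n,h.round(1),np.hypot(*h).round(1),(np.degrees(np.arctan2(h[1],h[0]))%360).round(1))
E
python3 look.py g2
```

```text
('t', 13.57, 'H', array([54.9,  1.7]), 'z', np.float64(70.3), 'rpy', array([ 3.141e+00, -1.000e-03, -2.120e-01]), 'F', array([-1.06, -2.12,  7.33]), 'T', array([-0.4 ,  0.37, -0.01]), 'op', 0.001)
r 54.96631188998414 ang 1.8026623754840017
```

View pics/g2.png

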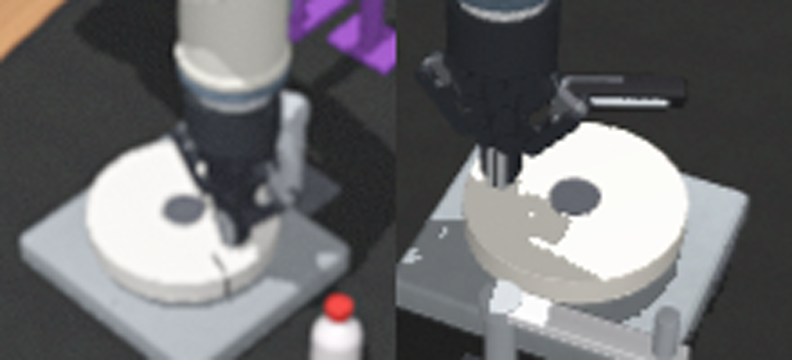

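```bash
python3 ang.py 221 267
```

```text
scene [ 69.4 -25.3] 73.9 339.9
```

Request:
{"fn": "arm_command", "kwargs": {"targets": [[-0.0003,-0.0057,0.0002,0,0,0],[-0.0009,-0.0057,0.0001,0,0,0],[-0.0015,-0.0056,-3e-05,0,0,0],[-0.0021,-0.0054,-4e-05,0,0,0],[-0.0026,-0.0051,-5e-05,0,0,0],[-0.0031,-0.0048,-6e-05,0,0,0],[-0.0036,-0.0045,-7e-05,0,0,0],[-0.0041,-0.0041,-8e-05,0,0,0],[-0.0045,-0.0036,-9e-05,0,0,0],[-0.0048,-0.0031,-0.0001,0,0,0]]}}

```text
clock: 14.5
eef_pos: [559.4, 34.0, 70.9]
tcp_rot: [-3.141, -0.003, -0.212]
contact_force: [0.7, -2.6, 7.1]
opening: 0.003
```

Request:
{"fn": "arm_command", "kwargs": {"targets": [[-0.0051,-0.0026,-0.0001,0,0,0],[-0.0054,-0.0021,-0.00011,0,0,0],[-0.0056,-0.0015,-0.00011,0,0,0],[-0.0057,-0.0009,-0.00011,0,0,0],[-0.0057,-0.0003,-0.00011,0,0,0],[-0.0057,0.0003,-0.00011,0,0,0],[-0.0057,0.0009,-0.00011,0,0,0],[-0.0056,0.0015,-0.00011,0,0,0],[-0.0054,0.0021,-0.00011,0,0,0],[-0.0051,0.0026,-0.0001,0,0,0]]}}

```text
clock: 15.33
eef_pos: [506.0, 45.9, 72.0]
tcp_rot: [-3.141, -0.004, -0.212]
contact_force: [2.5, -0.1, 5.0]
opening: -0.001
```

```bash
python3 look.py g3
```

```text
('t', 15.33, 'H', array([-26.6,  49.9]), 'z', np.float64(72.0), 'rpy', array([-3.141, -0.004, -0.212]), 'F', array([ 2.53, -0.13,  5.03]), 'T', array([-0.01, -0.43,  0.04]), 'op', -0.001)
r 56.52591531128417 ang 118.02767414429363
```

View pics/g3.png

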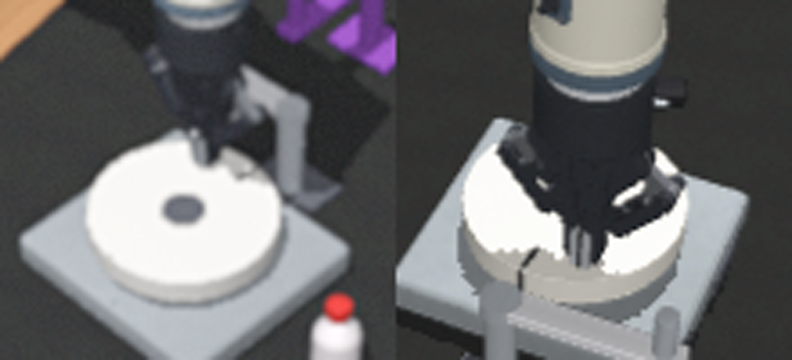

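```bash
python3 ang.py 240 165 528 258|tail -1
```

```text
side [ 6.4 67.5] 67.8 84.5
```

Request:
{"fn": "arm_command", "kwargs": {"targets": [[-0.0048,0.0031,0.0002,0,0,0],[-0.0045,0.0036,0.0002,0,0,0],[-0.0041,0.0041,0.0001,0,0,0],[-0.0036,0.0045,-7e-05,0,0,0],[-0.0031,0.0048,-6e-05,0,0,0]]}}

```text
clock: 15.85
eef_pos: [482.1, 30.5, 71.7]
tcp_rot: [-3.14, -0.003, -0.212]
contact_force: [1.3, 2.3, 8.2]
opening: 0.0
```

Request:
{"fn": "arm_command", "kwargs": {"targets": [[-0.0026,0.0051,-5e-05,0,0,0],[-0.0021,0.0054,-4e-05,0,0,0],[-0.0015,0.0056,-3e-05,0,0,0],[-0.0009,0.0057,-2e-05,0,0,0],[-0.0003,0.0057,-1e-05,0,0,0]]}}

```text
clock: 16.27
eef_pos: [468.4, 5.1, 71.7]
tcp_rot: [-3.141, -0.002, -0.212]
contact_force: [-0.1, 2.8, 9.6]
opening: -0.005
```

```bash
python3 look.py g4
```

```text
('t', 16.27, 'H', array([-54.7,   2.1]), 'z', np.float64(71.7), 'rpy', array([-3.141e+00, -2.000e-03, -2.120e-01]), 'F', array([-0.1 ,  2.8 ,  9.62]), 'T', array([0.49, 0.03, 0.03]), 'op', -0.005)
r 54.72424420018126 ang 177.83842932181062
```

View pics/g4.png

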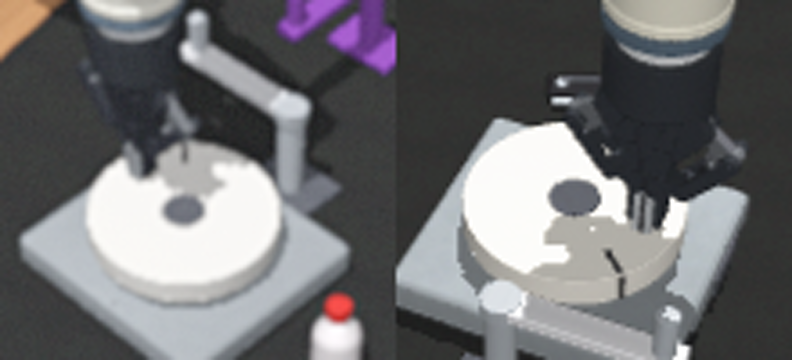

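```bash
python3 ang.py 184 152 614 262
```

```text
scene [-46.5  45.6] 65.1 135.5
side [-48.   46.2] 66.6 136.1
```

Request:
{"fn": "arm_command", "kwargs": {"targets": [[0.0003,0.0057,-0.0001,0,0,0],[0.0009,0.0057,-5e-05,0,0,0],[0.0015,0.0056,3e-05,0,0,0],[0.0021,0.0054,4e-05,0,0,0],[0.0026,0.0051,5e-05,0,0,0]]}}

```text
clock: 16.78
eef_pos: [469.0, -23.5, 71.5]
tcp_rot: [-3.141, -0.0, -0.212]
contact_force: [-2.7, 3.4, 8.8]
opening: -0.003
```

Request:
{"fn": "arm_command", "kwargs": {"targets": [[0.0031,0.0048,6e-05,0,0,0],[0.0036,0.0045,7e-05,0,0,0],[0.0041,0.0041,8e-05,0,0,0],[0.0045,0.0036,9e-05,0,0,0],[0.0048,0.0031,0.0001,0,0,0]]}}

```text
clock: 17.2
eef_pos: [483.9, -47.6, 70.9]
tcp_rot: [3.141, 0.001, -0.212]
contact_force: [-4.5, 0.0, 10.4]
opening: 0.001
```

Request:
{"fn": "arm_command", "kwargs": {"targets": [[0.0051,0.0026,0.0001,0,0,0],[0.0054,0.0021,0.00011,0,0,0],[0.0056,0.0015,0.00011,0,0,0],[0.0057,0.0009,0.00011,0,0,0],[0.0057,0.0003,0.00011,0,0,0]]}}

```text
clock: 17.62
eef_pos: [509.8, -60.8, 70.5]
tcp_rot: [3.141, 0.0, -0.212]
contact_force: [-3.8, -0.4, 9.9]
opening: -0.003
```

```bash
python3 look.py g5
```

```text
('t', 17.62, 'H', array([ -0.3, -53.5]), 'z', np.float64(70.5), 'rpy', array([ 3.141,  0.   , -0.212]), 'F', array([-3.77, -0.35,  9.89]), 'T', array([0.04, 0.52, 0.05]), 'op', -0.003)
r 53.5424958684493 ang 269.67891413976844
```

View pics/g5.png

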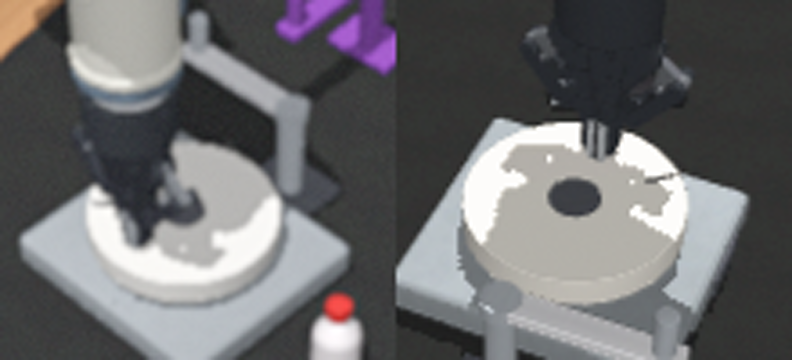

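```bash
python3 ang.py 102 203 660 179
```

```text
scene [-51.1 -44.4] 67.7 221.0
side [-48.9 -41.7] 64.3 220.5
```

Request:
{"fn": "arm_command", "kwargs": {"targets": [[0.0057,-0.0003,5e-05,0,0,0],[0.005,-0.0008,5e-05,0,0,0],[0.003,-0.0008,5e-05,0,0,0],[0.001,0,0,0,0,0],[0,0,0,0,0,0],[0,0,0,0,0,0],[0,0,0,0,0,0],[0,0,0,0,0,0]]}}

```text
clock: 18.38
eef_pos: [525.1, -61.8, 70.6]
tcp_rot: [-3.142, -0.002, -0.212]
contact_force: [-1.1, -0.4, 8.9]
opening: -0.001
```

Request:
{"fn": "arm_command", "kwargs": {"targets": [[0,0,-0.001,0,0,0],[0,0,-0.001,0,0,0],[0,0,-0.002,0,0,0],[0,0,-0.004,0,0,0],[0,0,-0.01,0,0,0],[0,0,-0.02,0,0,0],[0,0,-0.02,0,0,0],[0,0,-0.02,0,0,0],[0,0,0,0,0,0]]}}

```text
clock: 19.13
eef_pos: [526.6, -61.9, 152.0]
tcp_rot: [-3.141, -0.006, -0.212]
contact_force: [1.4, -0.3, 0.5]
opening: -0.001
```

```bash
python3 look.py g6; python3 - <<'E'
from h import *
from rig import r
th=1.6; c,s_=np.cos(th),np.sin(th)
# target: tool on far side of pin: x offset -d in tool frame rotated by th
for d in (-35,):
    x=d*c-110*s_; y=130-d*s_-110*c
    print(x,y,delta([*H2W(x,y),150],YAW-th,r.sense()))
E
```

```text
('t', 19.13, 'H', array([ 16.3, -51.1]), 'z', np.float64(152.0), 'rpy', array([-3.141, -0.006, -0.212]), 'F', array([ 1.39, -0.33,  0.48]), 'T', array([-0.01,  0.03, -0.03]), 'op', -0.001)
r 53.668269116911965 ang 287.7345334983895
-108.93111305402044 168.19702355959444 ('cur-frame', array([-123.3, -219.6,   -1.3]), 'after-turn frame', array([-215.8,  129.9,   -1.1]), 'turn', array([-1.6000e-03, -1.4000e-03,  1.6009e+00]))
```

View pics/g6.png

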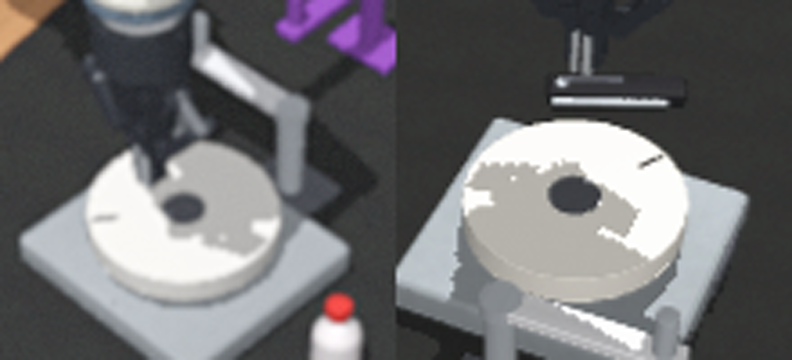

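```bash
python3 - <<'E'
from h import *
a=(255+201/3.6,125+17/3.6); b=(300+(667-396)/3.6,190+316/3.6)
p,e=tri(a,b); h=W2H(p); print(p,e,h,"theta",np.arctan2(-h[0],130-h[1]), "dist",np.hypot(h[0],h[1]-130))
p,e=tri((255+296/3.6,125+104/3.6),(300+(502-396)/3.6,190+300/3.6)); print("post",p,e,W2H(p))
for n,u in (("scene",a),("side",b)): print(W2H(at(n,*u,136)))
# purple
E
```

```text
[441.06932278 139.68615173 136.4476324 ] 1.876006874353795 [-109.84081767  127.85596599] theta 1.5512793401335172 dist 109.86174087895198
post [548.0830496  121.2799446  102.45139163] 3.820919044735796 [ -1.35453537 132.48767637]
[-109.26073963  128.523285  ]
[-110.4455088   126.78923331]
```

Request:
{"fn": "arm_command", "kwargs": {"targets": [[0,0,0,0,0,0.1185],[0,0,0,0,0,0.1185],[0,0,0,0,0,0.1185],[0,0,0,0,0,0.1185],[0,0,0,0,0,0.1185],[0,0,0,0,0,0.1185],[0,0,0,0,0,0.1185],[0,0,0,0,0,0.1185],[0,0,0,0,0,0.1185],[0,0,0,0,0,0.1185],[0,0,0,0,0,0.1185],[0,0,0,0,0,0.1185],[0,0,0,0,0,0.1185]]}}

```text
clock: 20.32
eef_pos: [523.5, -61.5, 146.8]
tcp_rot: [3.139, -0.0, -1.759]
contact_force: [0.1, 0.2, 0.4]
opening: 0.002
```

Request:
{"fn": "arm_command", "kwargs": {"targets": [[-0.0218,0.012,0,0,0,0],[-0.0218,0.012,0,0,0,0],[-0.0218,0.012,0,0,0,0],[-0.0218,0.012,0,0,0,0],[-0.0218,0.012,0,0,0,0],[-0.0218,0.012,0,0,0,0],[-0.0218,0.012,0,0,0,0],[-0.0218,0.012,0,0,0,0],[-0.0218,0.012,0,0,0,0],[-0.0218,0.012,0,0,0,0],[0,0,0,0,0,0],[0,0,0,0,0,0]]}}

```text
clock: 21.32
eef_pos: [444.7, 175.1, 147.0]
tcp_rot: [3.14, -0.001, -1.75]
contact_force: [0.2, -1.1, 0.9]
opening: 0.0
```

```bash
python3 - <<'E'
from h import *
from rig import r
import cv2
s=r.sense();print(st(s)); 
a=r.grab_frame("scene")["image"][85:205,260:400]; b=r.grab_frame("side")["image"][190:310,300:420]
cv2.imwrite("pics/k.png",cv2.resize(np.hstack([a,b]),None,fx=3,fy=3,interpolation=cv2.INTER_CUBIC))
E
```

```text
('t', 21.32, 'H', array([-113.7,  163.2]), 'z', np.float64(147.0), 'rpy', array([ 3.14e+00, -1.00e-03, -1.75e+00]), 'F', array([ 0.19, -1.07,  0.86]), 'T', array([-0.  , -0.02,  0.07]), 'op', 0.0)
```

View pics/k.png

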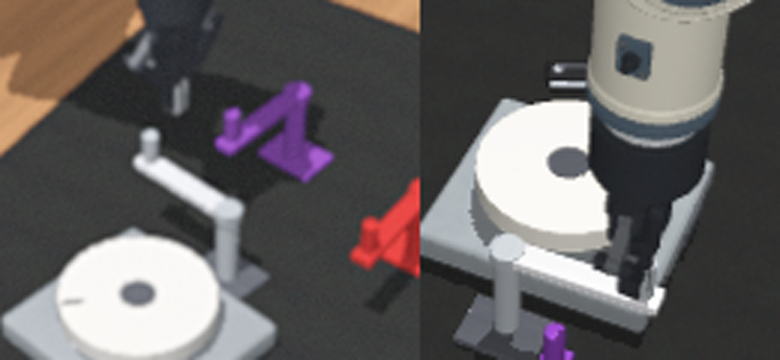

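```bash
python3 - <<'E'
from h import *
print(W2H(at("scene",260+232/3,85+112/3,136)), W2H(at("scene",260+219/3,85+145/3,101)),W2H(at("side",345,300,136)))
E
```

```text
[-75.72173997 212.66551186] [-76.69281168 194.95198947] [-73.75851246 209.69197339]
```

Request:
{"fn": "arm_command", "kwargs": {"targets": [[0,0,0.01,0,0,0],[0,0,0.01,0,0,0],[0,0,0.009,0,0,0],[0,0,0,0,0,0]]}}

```text
clock: 21.75
eef_pos: [444.4, 173.4, 116.5]
tcp_rot: [3.138, -0.002, -1.754]
contact_force: [-0.6, -0.5, -0.5]
opening: 0.0
```

Request:
{"fn": "arm_command", "kwargs": {"targets": [[0.003,0,0,0,0,0],[0.003,0,0,0,0,0],[0.001,0,0,0,0,0],[0.0041,0.0008,0,0,0,-0.036],[0.0041,0.0008,0,0,0,-0.036],[0.0041,0.0008,0,0,0,-0.036],[0.0041,0.0008,0,0,0,-0.036],[0.0081,0.0016,0,0,0,-0.072],[0.0081,0.0016,0,0,0,-0.072],[0.0081,0.0016,0,0,0,-0.072]]}}

```text
clock: 22.58
eef_pos: [435.1, 127.1, 119.3]
tcp_rot: [-3.141, 0.0, -1.389]
contact_force: [-1.7, 0.6, -0.1]
opening: -0.002
```

```bash
cat > arc.py <<'E'
from h import *
from rig import r
s=r.sense(); print(st(s)); P=np.array([548,120]); th=YAW-s['tcp_rot'][2]
h=W2H(s['eef_pos'])-W2H(P); print("tool theta",th,"d",h[0]*np.cos(th)-h[1]*np.sin(th),"rad",h[0]*np.sin(th)+h[1]*np.cos(th))
E
python3 arc.py; python3 look.py k2
```

```text
('t', 22.58, 'H', array([-113. ,  114.3]), 'z', np.float64(119.3), 'rpy', array([-3.141,  0.   , -1.389]), 'F', array([-1.71,  0.64, -0.09]), 'T', array([0.13, 0.16, 0.05]), 'op', -0.002)
tool theta 1.176144346843034 d -27.373202507231966 rad -109.76678346123995
('t', 22.58, 'H', array([-113. ,  114.3]), 'z', np.float64(119.3), 'rpy', array([-3.141,  0.   , -1.389]), 'F', array([-1.71,  0.64, -0.09]), 'T', array([0.13, 0.16, 0.05]), 'op', -0.002)
r 160.73003682520954 ang 134.68103464538078
```

View pics/k2.png

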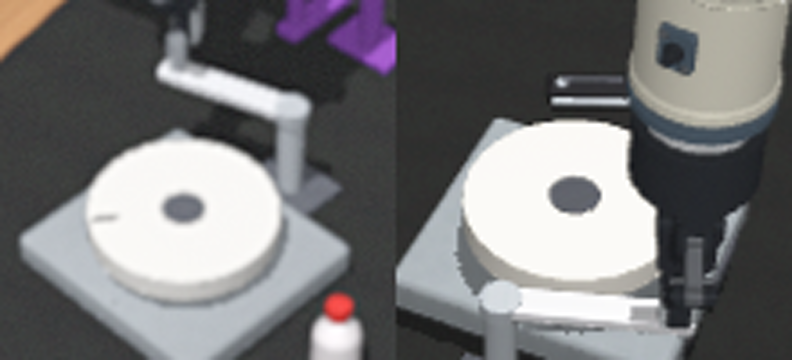

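Request:
{"fn": "arm_command", "kwargs": {"targets": [[0.008,0.0017,0,0,0,-0.072],[0.008,0.0017,0,0,0,-0.072],[0.008,0.0017,0,0,0,-0.072],[0.008,0.0017,0,0,0,-0.072],[0.008,0.0017,0,0,0,-0.072],[0.008,0.0017,0,0,0,-0.072],[0.008,0.0017,0,0,0,-0.072],[0.008,0.0017,0,0,0,-0.072],[0.008,0.0017,0,0,0,-0.072],[0.008,0.0017,0,0,0,-0.072],[0.008,0.0017,0,0,0,-0.072],[0.008,0.0017,0,0,0,-0.072],[0.008,0.0017,0,0,0,-0.072],[0.004,0.0009,0,0,0,-0.036],[0,0,0,0,0,0]]}}

```text
clock: 23.93
eef_pos: [479.4, 30.2, 119.2]
tcp_rot: [-3.141, -0.001, -0.422]
contact_force: [-0.7, 0.0, 1.4]
opening: 0.002
```

```bash
python3 arc.py; python3 look.py k3
```

```text
('t', 23.93, 'H', array([-49.2,  29. ]), 'z', np.float64(119.2), 'rpy', array([-3.141e+00, -1.000e-03, -4.220e-01]), 'F', array([-0.67,  0.03,  1.35]), 'T', array([-0.01,  0.06,  0.02]), 'op', 0.002)
tool theta 0.20921628506629628 d -25.744263798506175 rad -110.00282099084085
('t', 23.93, 'H', array([-49.2,  29. ]), 'z', np.float64(119.2), 'rpy', array([-3.141e+00, -1.000e-03, -4.220e-01]), 'F', array([-0.67,  0.03,  1.35]), 'T', array([-0.01,  0.06,  0.02]), 'op', 0.002)
r 57.087022522030054 ang 149.51390598949953
```

View pics/k3.png

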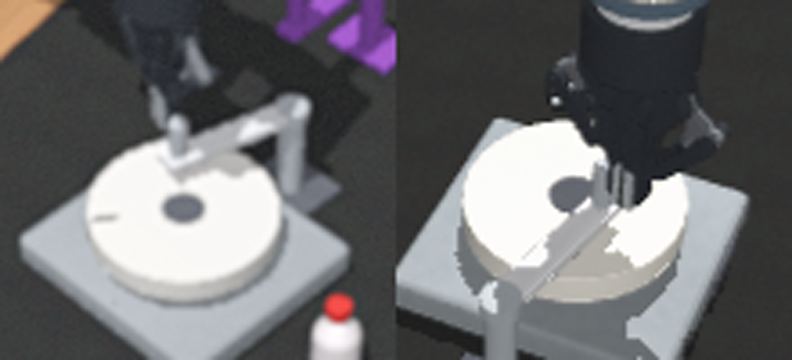

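Request:
{"fn": "arm_command", "kwargs": {"targets": [[0.0033,0.0007,0,0,0,-0.03],[0.0033,0.0007,0,0,0,-0.03],[0.0033,0.0007,0,0,0,-0.03],[0.0033,0.0007,0,0,0,-0.03],[0.0033,0.0007,0,0,0,-0.03],[0,0,0,0,0,0],[0,0,0,0,0,0]]}}

```text
clock: 24.62
eef_pos: [492.6, 21.6, 119.0]
tcp_rot: [-3.141, -0.0, -0.273]
contact_force: [-0.8, -0.4, -0.9]
opening: -0.001
```

Request:
{"fn": "arm_command", "kwargs": {"targets": [[0.0011,0.0002,0,0,0,-0.01],[0.0011,0.0002,0,0,0,-0.01],[0,0,0,0,0,0]]}}

```text
clock: 24.87
eef_pos: [494.7, 20.4, 118.9]
tcp_rot: [3.142, 0.0, -0.25]
contact_force: [-1.0, 1.3, -0.0]
opening: 0.004
```

```bash
python3 arc.py; python3 look.py k4
```

```text
('t', 24.87, 'H', array([-32.2,  22.6]), 'z', np.float64(118.9), 'rpy', array([ 3.142,  0.   , -0.25 ]), 'F', array([-0.99,  1.27, -0.03]), 'T', array([-0.05,  0.11,  0.04]), 'op', 0.004)
tool theta 0.037417654036190434 d -26.993820593958556 rad -109.70008644391677
('t', 24.87, 'H', array([-32.2,  22.6]), 'z', np.float64(118.9), 'rpy', array([ 3.142,  0.   , -0.25 ]), 'F', array([-0.99,  1.27, -0.03]), 'T', array([-0.05,  0.11,  0.04]), 'op', 0.004)
r 39.37864700762001 ang 144.9663411295706
```

View pics/k4.png

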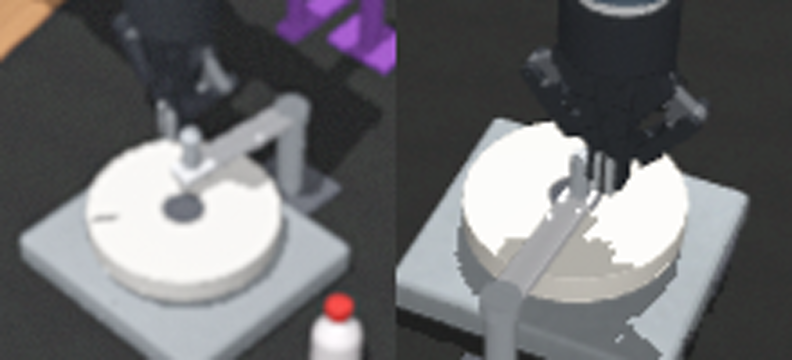

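Request:
{"fn": "arm_command", "kwargs": {"targets": [[0.0015,0.0001,0,0,0,-0.01],[0.0015,0.0001,0,0,0,-0.01],[0,0,0,0,0,0]]}}

```text
clock: 25.22
eef_pos: [497.8, 19.3, 118.9]
tcp_rot: [3.142, -0.0, -0.23]
contact_force: [-0.6, 0.3, 0.8]
opening: -0.002
```

Request:
{"fn": "arm_command", "kwargs": {"targets": [[0.0012,0,0,0,0,0],[0,0,0,0,0,0]]}}

```text
clock: 25.38
eef_pos: [498.9, 19.1, 118.9]
tcp_rot: [3.142, -0.0, -0.231]
contact_force: [-1.5, -0.1, -0.5]
opening: -0.004
```

Request:
{"fn": "arm_command", "kwargs": {"targets": [[0.001,0,0,0,0,0],[0,0,0,0,0,0]]}}

```text
clock: 25.55
eef_pos: [499.8, 18.9, 118.9]
tcp_rot: [3.142, -0.0, -0.231]
contact_force: [-0.6, -0.5, 0.3]
opening: -0.002
```

Request:
{"fn": "arm_command", "kwargs": {"targets": [[0.001,0,0,0,0,0],[0,0,0,0,0,0]]}}

```text
clock: 25.72
eef_pos: [500.8, 18.7, 118.9]
tcp_rot: [-3.142, -0.0, -0.231]
contact_force: [-1.0, -0.5, 0.2]
opening: 0.004
```

Request:
{"fn": "arm_command", "kwargs": {"targets": [[0.001,0,0,0,0,0],[0,0,0,0,0,0]]}}

```text
clock: 25.88
eef_pos: [501.8, 18.4, 118.9]
tcp_rot: [-3.142, -0.0, -0.231]
contact_force: [-0.6, -0.4, -0.6]
opening: -0.002
```

Request:
{"fn": "arm_command", "kwargs": {"targets": [[0.0007,0,0,0,0,0],[0,0,0,0,0,0]]}}

```text
clock: 26.05
eef_pos: [502.4, 18.3, 118.9]
tcp_rot: [-3.142, -0.0, -0.231]
contact_force: [-0.7, 0.2, -0.6]
opening: 0.001
```

Request:
{"fn": "arm_command", "kwargs": {"targets": [[0.0007,0,0,0,0,0],[0,0,0,0,0,0]]}}

```text
clock: 26.22
eef_pos: [503.1, 18.1, 118.9]
tcp_rot: [3.142, -0.0, -0.231]
contact_force: [-1.7, -0.6, 0.5]
opening: -0.002
```

Request:
{"fn": "arm_command", "kwargs": {"targets": [[0.0007,0,0,0,0,0],[0,0,0,0,0,0]]}}

```text
clock: 26.38
eef_pos: [503.8, 18.0, 118.9]
tcp_rot: [3.142, -0.0, -0.231]
contact_force: [-1.3, -0.5, 0.2]
opening: -0.002
```

Request:
{"fn": "arm_command", "kwargs": {"targets": [[0.0007,0,0,0,0,0],[0,0,0,0,0,0]]}}

```text
clock: 26.55
eef_pos: [504.5, 17.8, 118.9]
tcp_rot: [-3.142, -0.0, -0.231]
contact_force: [-0.1, -1.0, 0.2]
opening: -0.003
```

Request:
{"fn": "arm_command", "kwargs": {"targets": [[0.0007,0,0,0,0,0],[0,0,0,0,0,0]]}}

```text
clock: 26.72
eef_pos: [504.9, 17.7, 118.9]
tcp_rot: [3.142, 0.001, -0.231]
contact_force: [-0.1, -0.3, 0.9]
opening: -0.004
```

Request:
{"fn": "arm_command", "kwargs": {"targets": [[0.0007,0,0,0,0,0],[0,0,0,0,0,0]]}}

```text
clock: 26.88
eef_pos: [505.1, 17.6, 118.8]
tcp_rot: [3.141, 0.001, -0.231]
contact_force: [-5.1, 0.2, 2.5]
opening: 0.002
```

```bash
python3 arc.py; python3 look.py k5
```

```text
('t', 26.88, 'H', array([-21.5,  22. ]), 'z', np.float64(118.8), 'rpy', array([ 3.141e+00,  1.000e-03, -2.310e-01]), 'F', array([-5.1 ,  0.23,  2.49]), 'T', array([ 0.15,  0.66, -0.04]), 'op', 0.002)
tool theta 0.01789130114672019 d -18.370003312234395 rad -109.53610779251147
('t', 26.88, 'H', array([-21.5,  22. ]), 'z', np.float64(118.8), 'rpy', array([ 3.141e+00,  1.000e-03, -2.310e-01]), 'F', array([-5.1 ,  0.23,  2.49]), 'T', array([ 0.15,  0.66, -0.04]), 'op', 0.002)
r 30.776345725772014 ang 134.29263558053736
```

View pics/k5.png

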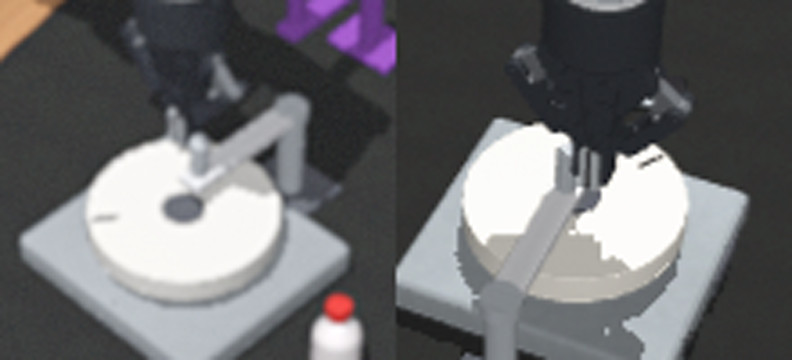

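Request:
{"fn": "arm_command", "kwargs": {"targets": [[0,0,0,0,0,0],[0,0,0,0,0,0]]}}

```text
clock: 27.15
eef_pos: [505.1, 17.6, 118.8]
tcp_rot: [3.141, 0.001, -0.231]
contact_force: [-4.9, 1.1, 3.5]
opening: 0.002
```

Request:
{"fn": "arm_command", "kwargs": {"targets": [[-0.003,0,0,0,0,0],[-0.006,0,0,0,0,0],[-0.01,0,0,0,0,0],[-0.01,0,0,0,0,0],[0,0,-0.01,0,0,0],[0,0,-0.02,0,0,0],[0,0,-0.03,0,0,0],[0,0,-0.03,0,0,0],[-0.02,0,-0.03,0,0,0],[-0.03,0,-0.02,0,0,0],[-0.03,0,0,0,0,0],[-0.02,0,0,0,0,0],[0,0,0,0,0,0],[0,0,0,0,0,0]]}}

```text
clock: 28.32
eef_pos: [379.8, 47.2, 259.9]
tcp_rot: [-3.141, -0.002, -0.23]
contact_force: [0.5, 0.2, 0.7]
opening: 0.004
```

```bash
python3 - <<'E'
from h import *
from rig import r
import cv2
print(st(r.sense()))
a=r.grab_frame("scene")["image"]; b=r.grab_frame("side")["image"]; cv2.imwrite("pics/z0.png",a)
cv2.imwrite("pics/z1.png",cv2.resize(a[135:235,250:365],None,fx=5,fy=5,interpolation=cv2.INTER_CUBIC))
cv2.imwrite("pics/z2.png",cv2.resize(b[195:315,270:410],None,fx=5,fy=5,interpolation=cv2.INTER_CUBIC))
E
```

```text
('t', 28.32, 'H', array([-150.2,   24.5]), 'z', np.float64(259.9), 'rpy', array([-3.141e+00, -2.000e-03, -2.300e-01]), 'F', array([0.5 , 0.18, 0.71]), 'T', array([-0.  , -0.03,  0.01]), 'op', 0.004)
```

View pics/z1.png

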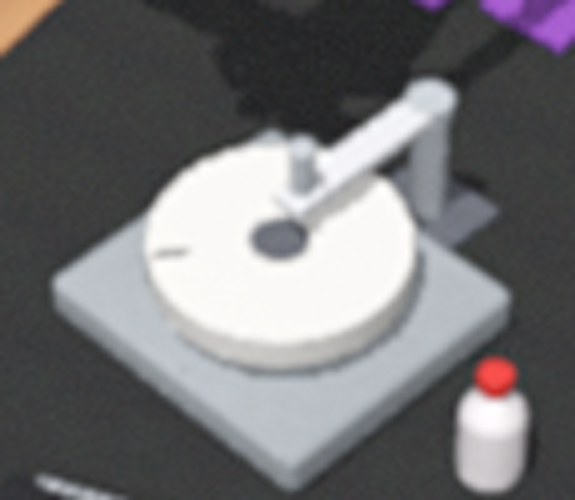

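View pics/z2.png

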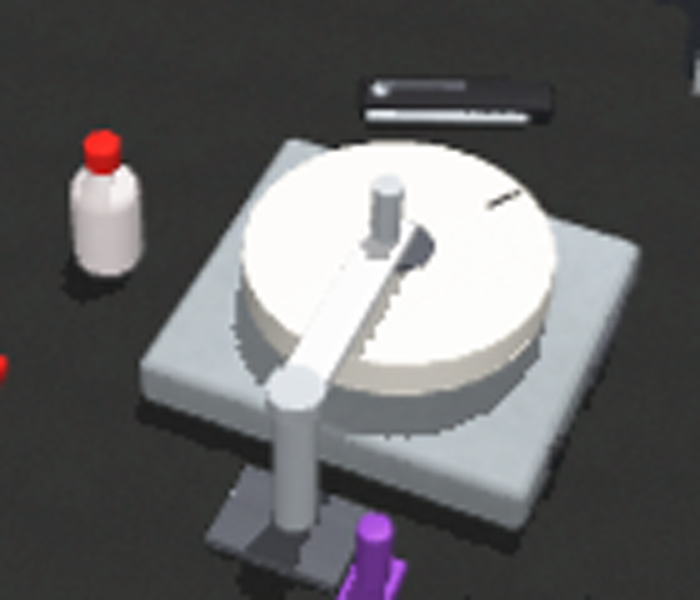

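View pics/z0.png

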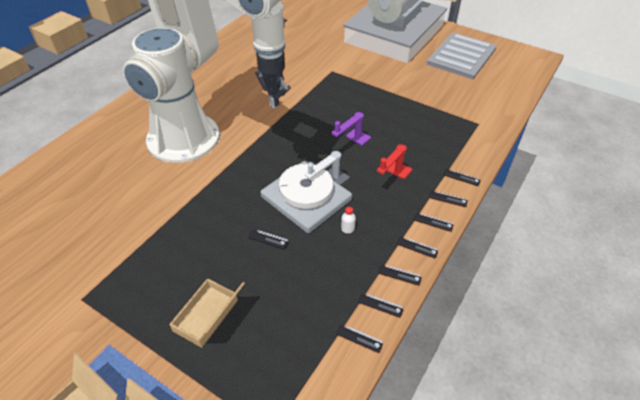

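```bash
python3 - <<'E'
from h import *
p,e=tri((250+301/5,135+147/5),(270+388/5,195+186/5)); d=p[:2]-[548,120]
print(p,e,np.hypot(*d)); hx,hy=d@EX,d@EY; print("theta",np.arctan2(-hx,-hy))
for n,u in (("scene",(250+171/5,135+252/5)),("side",(270+505/5,195+199/5))):
    h=W2H(at(n,*u,74)); print(h,np.degrees(np.arctan2(h[1],h[0]))%360)
E
```

```text
[525.0952161   10.45137081 134.9106527 ] 0.12350318766266613 111.91751999787355
theta -0.0068859922117289404
[-37.00824234 -53.72397794] 235.4386391745304
[-37.13306985 -56.20948341] 236.5504789796595
```

The rest measures about 0.00 rad, at its stop. The line is at about 236°, against 178.5° at the start, with a full lap seen in between, so the wheel turned about 418°. The knife, oil bottle and carton haven't moved, and the robot is clear of everything.

```bash
python3 -c "
from rig import r
print(r.sign_off())"
```

```text
the job is handed in; nothing more can be done
None
```

The job is done and handed in at about 28 s of the 67 s allowed; sign-off gives no verdict.

- **Rest out of the way:** I pushed the rest by its pin with shut fingers to about 1.54 rad, well clear of the wheel.
- **Wheel check:** By touch the face lay about 74.5 mm up on the -x side. I drew it round counter-clockwise at 55 mm from the centre. Push readings ran from 5.0 N to 10.4 N, but I only read force at the end of each short move. The finger slipped a little, so I carried on past one finger lap. The line went from about 178° to 236°, with pictures along the way confirming the lap, so the wheel turned about 418°.
- **Rest back:** I pushed the rest back until it stopped moving and the side force rose to 5 N, then backed off.

**Last checks:** The rest measured -0.007 rad, which is at its stop within measuring error. The wheel was standing still with its line where I left it, apart from a 5° difference between two pictures taken at different scales, which I put down to reading error. Contact force was near zero with the arm clear, and the knife, oil bottle and carton looked untouched.

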